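Close the cam-lock vice on a wax block

TASK

Clamp the yellow wax block in the small bench vice, working with the fingertips or the outside of the fingers only: push, do not pinch or lift anything, and keep the fingers off the soft wax. First swing the cam lever all the way from its locked end to its open end, which turns the cam to its low point and frees the slide; then push the sliding jaw forward until it holds the block snug and square against the fixed jaw, and swing the lever all the way back to its locked end. Leave the other things on the bench where they are and finish clear of everything.

Things in the scene. Friction and masses are not known exactly. Their poses are not given: they have to be found in the camera images.
- vice: Small grey-painted vice, screwed to the bench (does not move), 220 mm long, 118 mm wide, 58 mm tall. Origin on the bench top, on the line of the slide; x runs along the slide from the moving jaw (robot's side) to the fixed jaw, y left, z up. The bed between the jaws is 18 mm above the bench; guide rails beside the slide rise to 36 mm with their screws.
- fixed_face (a point): Middle of the fixed jaw's steel face, at vice x = 60 mm, 30 mm above the bench. The face is 58 mm wide and reaches 56 mm above the bench.
- slide_jaw (a joint): Position of the sliding jaw in m: 0 is fully back (jaws 70 mm apart), growing forward along vice +x; opening = 0.070 minus this value, so 0.040 when the 30 mm block is snug. With the cam low it slides with about 2.5 N of friction and stays where it is left; with the cam locked 20 N do not shift it.
- jaw_push (a point): Middle of the sliding jaw's rear face (robot's side), 47 mm above the bench; moves with the jaw. The jaw is 58 mm wide and 30 mm long, from 30 to 58 mm above the bench (screw heads to 64 mm); behind it lies the slide's flat bar, 36 mm wide, 75 mm long, top 30 mm above the bench. Push along vice +x.
- cam_lever (a joint): Cam lever angle in rad: 0 locked end (cam nose on the brass gib), 1.75 open end (cam at its low point). Locked below 0.3, free above 1.0. Opening is clockwise from above: the knob comes toward the robot. From the pivot the lever points -40 degrees from vice +x when locked, -140 when open. It stays where left; the locking part takes about 5 N at the knob, the rest 1 N.
- cam_pivot (a point): Vertical axis of the cam and lever, right of the slide (vice x = -35 mm, y = -40 mm), given 60 mm above the bench.
- knob (a point): Middle of the upright black knob on the lever's end, 75 mm from the pivot axis, 60 mm above the bench. The knob is 17 mm across and runs from 39 to 75 mm above the bench; the lever's arm is a rod of 8 mm whose top is 40 mm above the bench.
- wax: Yellow wax block 30x46x19 mm lying loose on the bed between the jaws, its 46 mm side across the vice. Origin under its centre, x along its 30 mm side. When clamped its origin is at vice x = 45 mm. Only the jaw may push it.
- cone: Black ring cone, 40 mm foot, 56 mm tall, standing right of the fixed jaw. Bystander. Origin under its centre.
- gauge: Brass sliding gauge, 105x46x12 mm, lying left of the vice. Bystander. Origin under its centre.
- leather: Short brown leather tube, 43x38x34 mm, near the left rear of the vice. Bystander. Origin under its centre.
- block: Round dark steel bench block, 52 mm across, 12 mm thick, left of the vice. Bystander. Origin under its centre.
- magnifier: Folding loupe, 30x25x13 mm, beyond the fixed jaw. Bystander. Origin under its centre.
- bangle: Open metal cuff bracelet, 61x56x13 mm, lying beyond the vice to the left. Bystander. Origin under its centre.
Not all that is in view belongs to the job. There is more than one size of the wax; the job needs the middle-sized.

How it is judged:
On the way, in this order (a step that is already met when the one before it is completed fails the run):
1. the cam lever is swung open, the cam at its low point, before the jaw has been pushed (jaw within 5 mm of its start) (value of joint cam_lever above 1.25 rad and distance of jaw_push from where it was at the start of the episode below 0.005 m), for 0.1 s.
2. with the cam still low, the jaw is pushed up so that the block is snug and square against the fixed jaw (value of joint cam_lever above 1 rad and value of joint slide_jaw above 0.0385 m and x of wax in the frame of vice between 0.0435 and 0.0465 m and y of wax in the frame of vice between -0.02 and 0.02 m and z of wax in the frame of vice between 0.016 and 0.021 m and angle between the x axis of wax and the x axis of vice, either way round below 0.07 rad), for 0.1 s.
At the end, for the whole second after the job is handed in: The lever is back at its locked end (below 0.25 rad); the jaw stands snug on the block (joint above 0.0385, i.e. within 1.5 mm); the block lies flat on the bed, against the fixed jaw within 1.5 mm, square within 4 degrees and within 20 mm of the middle of the jaws; all at rest (value of joint cam_lever below 0.25 rad and value of joint slide_jaw above 0.0385 m and x of wax in the frame of vice between 0.0435 and 0.0465 m and y of wax in the frame of vice between -0.02 and 0.02 m and z of wax in the frame of vice between 0.016 and 0.021 m and angle between the x axis of wax and the x axis of vice, either way round below 0.07 rad and linear speed of wax below 0.01 m/s); the robot touches nothing.
It fails at once if the fingers touch the wax block (contact force between the fingers and wax above 0.5 N).
It fails at once if the wax block is lifted off the bed (z of wax in the frame of vice above 0.026 m).
It fails at once if a bystander is pushed more than 15 mm or lifted (distance of any of cone, gauge, leather, block, magnifier, bangle from where it was at the start of the episode above 0.015 m).
It also fails if it takes over 64 s, if anything falls off the work surface, if the arm or the gripper's body presses on something with over 40 N, if the wrist force passes 120 N, or if a joint passes its speed limit or range.

ROBOT

A 7-joint arm with a two-finger parallel gripper is mounted at the origin on a cart in front of the work surface, level with it; the furniture and walls round the work are solid. World frame = base frame: x ahead of the robot, y to its left, z up, the work surface at z = 0. Lengths are in m, angles in rad, forces in N, time in s.
With the tool pointing down it reaches from about 0.425 to 0.975 m from the base axis. Payload 16.7 kg.
Tool frame: the origin (TCP) lies at the very end of the fingers, on their centre line; the grasp point (between the pads) lies 19 mm behind it; z points along the fingers, y is the line along which they close (so a half turn about z gives the same grasp; the last joint's range is limited). The gripper opens to 85 mm and grips with 20 to 120 N. Pads are 22 mm wide; open, the fingers measure 114 mm over their backs; the gripper's body (76 mm by 85 mm) begins 54 mm behind the grasp point. The pads swing forward as they close: fully open they stand 13 mm farther back than shut.
Start: joints at [-0.149, 0.426, 0.074, 1.606, -0.034, 1.111, -0.067], TCP at [0.675, -0, 0.231] pointing down, gripper open.
Joint ranges: [-2.85, 2.85], [-0.5, 2.14], [-1.23, 1.37], [0.21, 2.46], [-1.02, 4.16], [0.16, 2.05], [-2.73, 2.73]. Speed limits (rad/s): [1.89, 1.89, 2.39, 2.39, 3.01, 3.01, 3.01].

INTERFACE

Orientations are given as a unit quaternion [w, x, y, z].
In Python, from rig import * gives the robot as it stands.
- The arm moves only by the shell command python3 -m crank 'ROWS' [OPENING] [FORCE]. ROWS is JSON, a list that holds one entry, the list of rows, each a list of 6 numbers: the shift along the tool's x, y, z in mm, then the turn, a rotation vector about the tool's x, y, z in degrees. In form: [[[tx, ty, tz, wx, wy, wz], ...]]. A call has 1 to 12 rows; each row shifts and turns the commanded pose from where the row before left it, along the tool's axes as they then stand; what a row does not reach is not made up. A row lasts 1/12 s, in which the tool goes at most 41.7 mm and 7.16 degrees, less where a joint would pass 70% of its speed; a pose out of reach is approached as far as the arm can. A call with a gripper value outside its range is refused whole. OPENING is the opening, from 0 (shut) to 1 (fully open), set as the call begins (- or left out, the last holds). The fingers move at their own pace and stop on an object; FORCE is the grip in N (left out, the last holds). Time passes only in rows, so rows that do not move let the fingers close. It gives the time, the measured TCP pose, the force, the opening and the grip force at its end, in the units of the state.
- state(): the state, without advancing time (a new reading comes with each control period).
- grab_frame(name): name is "scene" or "side" or "wrist"; returns a dict with "image" (384x512x3 uint8, red, green, blue), "fovy" (degrees; the focal length in pixels is half the picture's height over the tangent of half this angle, whatever the lens; pixels are square), "cx", "cy" (the principal point, pixels), "dist_coeffs" ([k1, k2, p1, p2, k3] as OpenCV has them; the pictures are not rectified), "rvec" (rotation vector, rad) and "tvec" (3), from world to camera coordinates, as OpenCV has them. Camera axes: x right, y down, z forward; pixel columns grow to the right and rows downward; lengths in m; the calibration is good to about 2 mm. A picture is of the moment at which its call begins. There is no depth.
- sign_off(): hands the job in; it is judged then, once.
The state is a dict: "clock": time; "qpos": joint angles; "qvel": joint speeds; "joint_torque": joint torques, N m; "tool_pos": TCP position; "tcp_rot": TCP orientation; "wrist_force": force on the tool from outside, world axes, zero at the start; "torque": the same for the moment, N m; "grip_width": opening from 0.0 (shut) to 1.0 (fully open); "grip_force": force on a finger pad.
Only numpy, scipy, OpenCV 4.12 (cv2) and the standard library are available. Lean on these libraries where they do the work, as an engineer would, in place of code of your own. Each camera call takes 0.05 s, during which the arm holds its last target. There are 200 camera calls.

## Working session

There is one attempt and no reset: what is moved stays moved. The work goes in short steps, Python scripts to look and compute and a shell command to move; the robot and the scene stay as the last step left them, time stands still between calls to the robot, and variables do not carry over. Pictures are saved under pics/ and viewed, at most 10 in all, crops included, and the job is handed in when it is done.

```bash
mkdir -p pics; cat > h.py <<'E'
from rig import *
import numpy as np, cv2
def K(f):
    h=f["image"].shape[0]; F=h/2/np.tan(np.radians(f["fovy"])/2)
    return np.array([[F,0,f["cx"]],[0,F,f["cy"]],[0,0,1.]]),np.array(f["dist_coeffs"],float)
def back(f,px,z):
    k,d=K(f);R=cv2.Rodrigues(np.array(f["rvec"],float))[0];t=np.array(f["tvec"],float).ravel()
    n=cv2.undistortPoints(np.array(px,float).reshape(-1,1,2),k,d).reshape(-1,2)
    r=np.c_[n,np.ones(len(n))]@R; c=-R.T@t
    return c+r*((z-c[2])/r[:,2])[:,None]
def proj(f,P):
    k,d=K(f);return cv2.projectPoints(np.array(P,float).reshape(-1,1,3),np.array(f["rvec"],float),np.array(f["tvec"],float),k,d)[0].reshape(-1,2)
E
python3 - <<'E'
from h import *
import pickle
fs={n:grab_frame(n) for n in("scene","side","wrist")}
pickle.dump(fs,open("f0.pkl","wb"))
for n,f in fs.items():
    cv2.imwrite(f"pics/{n}0.png",cv2.resize(f["image"][...,::-1],(800,600),interpolation=cv2.INTER_CUBIC))
    k,d=K(f);R=cv2.Rodrigues(np.array(f["rvec"],float))[0];print(n,-R.T@np.ravel(f["tvec"]),R[2])
s=state();print(s["tool_pos"],s["tcp_rot"],s["grip_width"])
E
```

```text
scene [0.20191029 0.52176545 0.54229629] [ 0.41279369 -0.74180887 -0.52850826]
side [ 0.43178515 -0.89365135  0.73508486] [ 0.16201705  0.73734708 -0.65579704]
wrist [0.6752571  0.06686137 0.37388851] [-0.00199977 -0.26807344 -0.9633964 ]
[6.74680705e-01 3.56629574e-06 2.30768429e-01] [-3.40789501e-04  7.07113837e-01  7.07099547e-01 -3.69213366e-04] 1.0005774212804448
```

View pics/scene0.png

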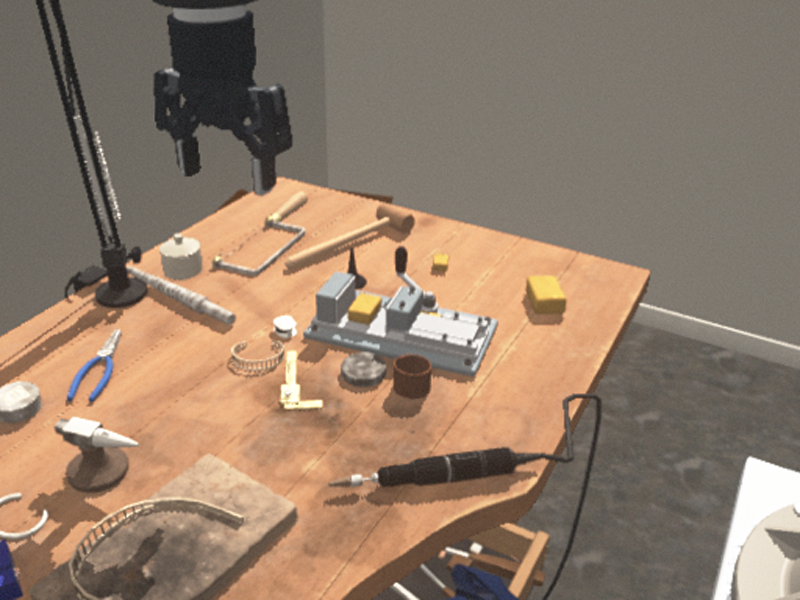

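View pics/wrist0.png

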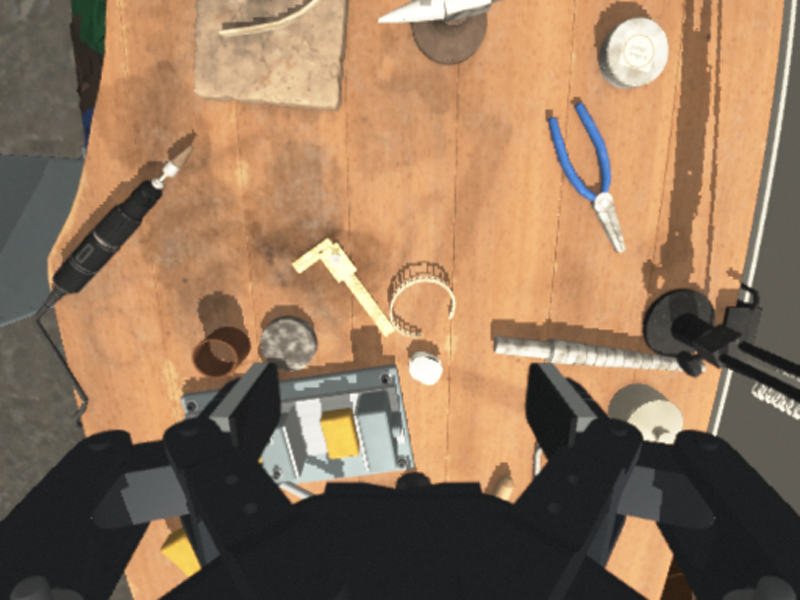

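The scene view shows three wax pieces: a small one at (440,262), a large one at (545,295) and a middle-sized one at (365,307) between the vice jaws. The middle one fits the description. The knob is at about (401,258). In the wrist view, the vice corners are near (185,400) and (395,370).

```bash
python3 - <<'E'
from h import *
import pickle
fs=pickle.load(open("f0.pkl","rb"))
f=fs["side"];c=proj(f,[[.6,-.05,.03]])[0];print(c)
x,y=int(c[0])-100,int(c[1])-75;x=max(x,0);y=max(y,0);print("side crop",x,y)
cv2.imwrite("pics/sc.png",cv2.resize(f["image"][y:y+150,x:x+200,::-1],(800,600),interpolation=cv2.INTER_CUBIC))
f=fs["scene"];x,y=180,145
cv2.imwrite("pics/cc.png",cv2.resize(f["image"][y:y+105,x:x+150,::-1],(800,560),interpolation=cv2.INTER_CUBIC))
E
```

```text
[243.89061937 181.68162706]
side crop 143 106
```

View pics/sc.png

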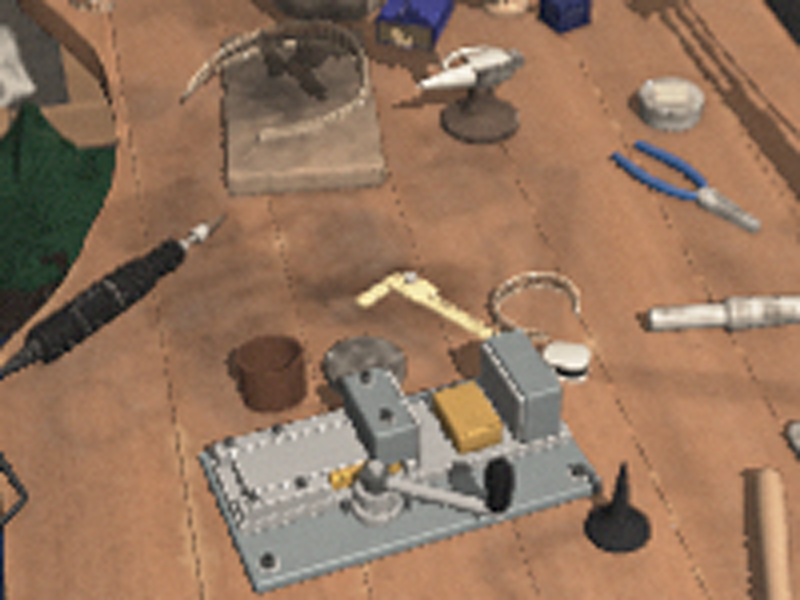

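View pics/cc.png

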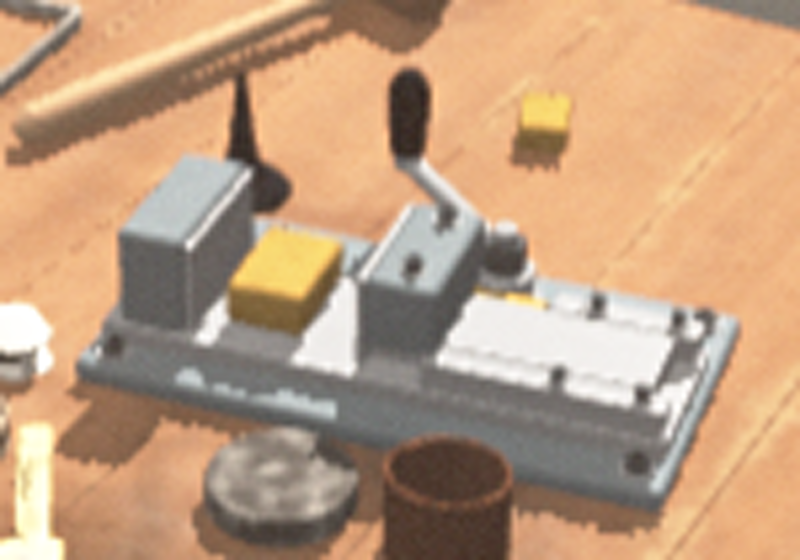

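```bash
cat > fit.py <<'E'
from h import *
import pickle
from scipy.optimize import least_squares
fs=pickle.load(open("f0.pkl","rb"))
kx,ky=-.035+.075*np.cos(np.radians(40)),-.04-.075*np.sin(np.radians(40))
S=[((482,343),(.06,.029,.056)),((520,395),(.06,-.029,.056)),((343,378),(-.04,.029,.058)),((385,370),(-.01,.029,.058)),((417,422),(-.01,-.029,.058)),((378,430),(-.04,-.029,.058)),((499,485),(kx,ky,.057))]
C=[((188,250),(.06,.029,.056)),((252,170),(.06,-.029,.056)),((360,283),(-.01,.029,.058)),((437,297),(-.04,.029,.058)),((487,225),(-.04,-.029,.058)),((412,205),(-.01,-.029,.058)),((410,112),(kx,ky,.057))]
o=[(fs["side"],(np.array(p)+.5)/4-.5+[143,106],v) for p,v in S]+[(fs["scene"],(np.array(p)+.5)/5.333-.5+[180,145],v) for p,v in C]
def W(q,v):
    c,s=np.cos(q[2]),np.sin(q[2]);return np.array([q[0]+c*v[0]-s*v[1],q[1]+s*v[0]+c*v[1],v[2]])
def res(q): return np.concatenate([proj(f,W(q,v))[0]-p for f,p,v in o])
if __name__=="__main__":
    r=least_squares(res,[.6,-.1,0],loss="soft_l1");print(r.x,np.degrees(r.x[2]));print(r.fun.reshape(-1,2).round(1).tolist())
    q=r.x;np.save("q.npy",q)
    for n in ("side","scene"):
        qq=least_squares(lambda a:res(a).reshape(-1,2)[[i for i,x in enumerate(o) if x[0] is fs[n]]].ravel(),q).x;print(n,qq)
    # knob and pivot, jaw
    for nm,v in dict(knob=(kx,ky,.06),pivot=(-.035,-.04,.06),open=(-.035+.075*np.cos(np.radians(140)),ky,.06),jaw=(-.04,0,.047)).items():print(nm,W(q,v))
    for n,px,z in [("side",[(432,392),(472,382),(502,430),(467,450)],.037),("scene",[(230,290),(305,308),(342,240),(275,226)],.037)]:
        sc,of=((4,[143,106]) if n=="side" else (5.333,[180,145]))
        P=back(fs[n],(np.array(px)+.5)/sc-.5+of,z);c,s=np.cos(q[2]),np.sin(q[2])
        print("wax",n,((P[:,:2]-q[:2])@np.array([[c,-s],[s,c]])).round(4).tolist())
E
python3 fit.py
```

```text
[ 0.58156553 -0.16259647  0.1082548 ] 6.20254324715221
[[2.2, -0.7], [1.1, 1.4], [-2.0, -1.3], [-0.6, -1.9], [-1.1, 0.6], [-3.7, 1.5], [0.3, -0.9], [-2.1, -1.5], [-0.9, -0.6], [-0.3, -0.3], [0.4, 0.7], [2.3, -0.9], [1.8, -0.5], [-1.6, 0.4]]
side [ 0.5823705  -0.1634396   0.13990849]
scene [ 0.58100943 -0.16160022  0.10044593]
knob [ 0.61341784 -0.24786324  0.06      ]
pivot [ 0.55109216 -0.20614383  0.06      ]
open [ 0.49918382 -0.26027816  0.06      ]
jaw [ 0.54179969 -0.16691821  0.047     ]
wax side [[0.0171, 0.0157], [0.0435, 0.0163], [0.0459, -0.0299], [0.0203, -0.0392]]
wax scene [[0.0423, 0.0232], [0.013, 0.0229], [0.0193, -0.0243], [0.046, -0.0231]]
```

```bash
cat > fit2.py <<'E'
from fit import *
def W2(q,v):
    v=np.array(v)
    if v[2]==.058: v=v+[q[3],0,0]
    return W(q,v)
sel=[x for x in o if x[2][2]!=.057]
r=least_squares(lambda q:np.concatenate([proj(f,W2(q,v))[0]-p for f,p,v in sel]),[.58,-.16,.1,0],loss="soft_l1")
print(r.x,np.degrees(r.x[2]));print(r.fun.reshape(-1,2).round(1).tolist())
q=r.x;np.save("q.npy",q)
P=[back(fs["side"],o[6][1],.057)[0],back(fs["scene"],o[-1][1],.057)[0]];print("knob seen",P,"pred",W(q,(kx,ky,.06)))
E
python3 fit2.py
python3 - <<'E'
from h import *
import pickle
from fit import W
q=np.load("q.npy");fs=pickle.load(open("f0.pkl","rb"))
f=fs["wrist"];im=f["image"].copy()
pts=[(.06,y,.056) for y in(-.029,.029)]+[(x+q[3],y,.058) for x in(-.01,-.04) for y in(-.029,.029)]+[(.06,-.029,.018),(-.12,.059,0),(.1,.059,0),(.1,-.059,0)]
big=cv2.resize(im[210:345,100:280,::-1],(800,600),interpolation=cv2.INTER_CUBIC)
for p in proj(f,[W(q,v) for v in pts]):
    cv2.circle(big,tuple(int(v) for v in ((p-[100,210]+.5)*800/180)),4,(0,0,255),1)
cv2.imwrite("pics/w1.png",big)
E
```

```text
[ 0.57770785 -0.16317738  0.15794996  0.00670871] 9.04986610706264
[[-0.3, -0.9], [-0.3, 0.8], [-1.2, -0.9], [-0.0, -2.0], [0.7, 0.3], [-1.7, 1.6], [-0.2, -0.2], [-0.3, 0.3], [-0.9, -0.6], [0.0, 0.0], [0.5, -1.8], [-0.2, -1.0]]
knob seen [array([ 0.6119279 , -0.25056396,  0.057     ]), array([ 0.61151158, -0.25114016,  0.057     ])] pred [ 0.61375644 -0.24675663  0.06      ]
```

View pics/w1.png

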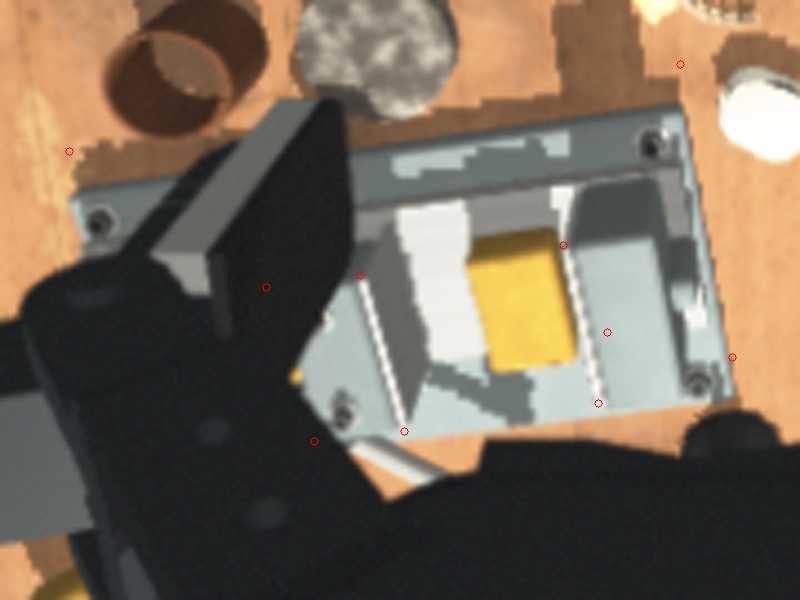

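The overlay fits the jaw edges, with the jaw front at (360,276)–(404,432) and the fixed face at (563,245)–(598,403). The wax at (522,300) sits between the jaws and is nearly square. It is clearly the middle-sized block. Next I refine the yaw from the long base edges.

```bash
python3 - <<'E'
from fit2 import *
w=lambda p:(np.array(p))*180/800-.5+[100,210]
for z in(0,.008):
    for a,b in[((75,195),(680,107)),((680,107),(735,395))]:
        P=back(fs["wrist"],[w(a),w(b)],z);d=P[1]-P[0];print(z,P[:,:2].round(4).tolist(),np.degrees(np.arctan2(d[1],d[0])).round(2),np.linalg.norm(d))
    for n,a,b,sc,of in[("scene",(78,370),(655,505),5.333,[180,145]),("scene",(655,505),(740,325),5.333,[180,145]),("side",(258,588),(605,490),4,[143,106]),("side",(202,457),(258,588),4,[143,106])]:
        P=back(fs[n],(np.array([a,b])+.5)/sc-.5+of,z);d=P[1]-P[0];print(n,z,P[:,:2].round(4).tolist(),np.degrees(np.arctan2(d[1],d[0])).round(2),np.linalg.norm(d))
P2=[(x[0],x[1],x[2]) for x in o]
r=least_squares(lambda q:np.concatenate([proj(f,W2(q,v))[0]-p for f,p,v in o]),[.58,-.16,.1,0],loss="soft_l1");print(r.x,np.degrees(r.x[2]),r.fun.reshape(-1,2).round(1).tolist())
E
```

```text
[ 0.57770785 -0.16317738  0.15794996  0.00670871] 9.04986610706264
[[-0.3, -0.9], [-0.3, 0.8], [-1.2, -0.9], [-0.0, -2.0], [0.7, 0.3], [-1.7, 1.6], [-0.2, -0.2], [-0.3, 0.3], [-0.9, -0.6], [0.0, 0.0], [0.5, -1.8], [-0.2, -1.0]]
knob seen [array([ 0.6119279 , -0.25056396,  0.057     ]), array([ 0.61151158, -0.25114016,  0.057     ])] pred [ 0.61375644 -0.24675663  0.06      ]
0 [[0.4491, -0.1409], [0.6669, -0.1049]] 9.4 0.22069225891856453
0 [[0.6669, -0.1049], [0.6867, -0.2224]] -80.42 0.11912694237820078
scene 0 [[0.6712, -0.109], [0.4553, -0.1421]] -171.29 0.2184610620204225
scene 0 [[0.4553, -0.1421], [0.4728, -0.2602]] -81.56 0.11938842465095857
side 0 [[0.4721, -0.246], [0.6887, -0.2149]] 8.17 0.21880204840051645
side 0 [[0.4535, -0.1323], [0.4721, -0.246]] -80.68 0.11524830285385593
0.008 [[0.454, -0.1365], [0.667, -0.1012]] 9.4 0.21597016122174456
0.008 [[0.667, -0.1012], [0.6865, -0.2162]] -80.42 0.1165780126468644
scene 0.008 [[0.6643, -0.0997], [0.4515, -0.1323]] -171.29 0.21523830626468807
scene 0.008 [[0.4515, -0.1323], [0.4688, -0.2487]] -81.56 0.11762719668129873
side 0.008 [[0.4717, -0.253], [0.6859, -0.2223]] 8.17 0.21642080444137707
side 0.008 [[0.4532, -0.1405], [0.4717, -0.253]] -80.68 0.11399404437237477
[ 0.57739371 -0.16363203  0.14547652  0.00707872] 8.335190498082437 [[-0.1, -0.6], [-0.4, 1.2], [-1.1, -0.9], [0.2, -1.9], [0.6, 0.4], [-1.8, 1.6], [-0.1, -0.9], [0.1, -0.5], [0.2, 0.1], [-1.0, -0.7], [-0.2, -0.0], [0.7, -1.8], [0.1, -1.1], [-1.2, 0.6]]
```

```bash
python3 - <<'E'
from h import *
import pickle
fs=pickle.load(open("f0.pkl","rb"))
for n,p,sc,of,z in[("side",(617,532),4,[143,106],0.003),("scene",(268,190),5.333,[180,145],.003),("side",(624,465),4,[143,106],.056),("scene",(242,72),5.333,[180,145],.056)]:
    print(n,back(fs[n],[(np.array(p)+.5)/sc-.5+of],z).round(4))
E
python3 -m crank '[[[-31.4,-6.3,15,0,0,0],[-31.4,-6.3,15,0,0,0],[-31.4,-6.3,15,0,0,0],[-31.4,-6.3,15,0,0,0],[-31.4,-6.3,15,0,0,0],[-31.4,-6.3,15,0,0,0],[-31.4,-6.3,15,0,0,0],[0,0,0,0,0,6.3],[0,0,0,0,0,6.3],[0,0,0,0,0,6.3],[0,0,0,0,0,6.3],[0,0,0,0,0,6.3]]]' 0 80
```

```text
side [[ 0.6844 -0.2523  0.003 ]]
scene [[ 0.6755 -0.2503  0.003 ]]
side [[ 0.6855 -0.25    0.056 ]]
scene [[ 0.6854 -0.2474  0.056 ]]
clock: 1.15
tool_pos: [0.6307, -0.2199, 0.126]
tcp_rot: [-0.0, 0.874, 0.486, -0.0]
wrist_force: [0.3, 0.1, 0.2]
grip_width: -0.001
grip_force: 0.0
```

```bash
python3 -m crank '[[[0,0,20,0,0,0],[0,0,20,0,0,0],[0,0,20,0,0,0],[0,0,18,0,0,0],[0,0,0,0,0,0],[0,0,0,0,0,0]]]'
python3 - <<'E'
from h import *
f=grab_frame("side");cv2.imwrite("pics/s2.png",cv2.resize(f["image"][110:260,170:370,::-1],(800,600),interpolation=cv2.INTER_CUBIC))
E
```

```text
clock: 1.65
tool_pos: [0.6302, -0.2197, 0.0476]
tcp_rot: [-0.001, 0.873, 0.489, -0.001]
wrist_force: [0.4, 0.1, 0.3]
grip_width: 0.002
grip_force: 0.0
```

View pics/s2.png

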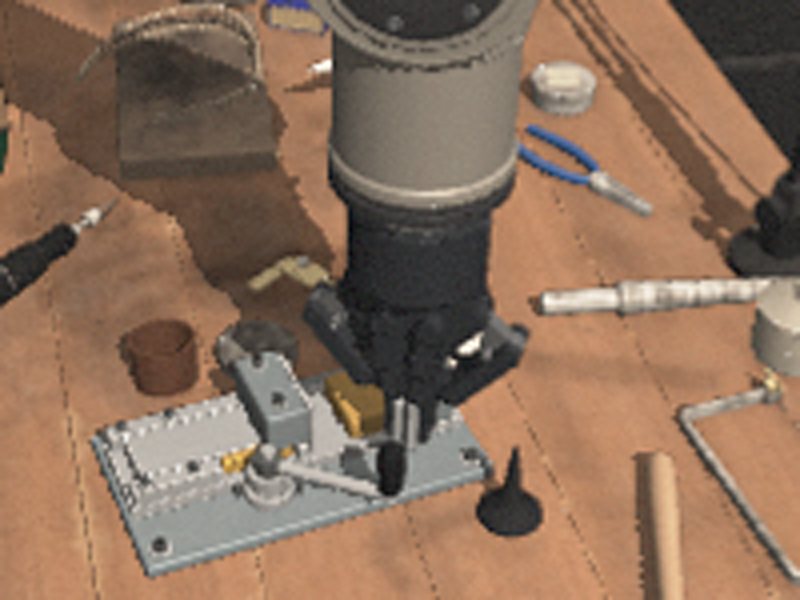

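The closed fingertip at (410,430) stands clear behind the knob at (392,470), on its unlocked-travel side. Nothing is touching.

```bash
python3 -m crank '[[[-5,0,0,0,0,0],[-5,0,0,0,0,0],[-5,0,0,0,0,0],[-6.6,1.45,0,0,0,5],[-6.6,1.45,0,0,0,5],[-6.6,1.45,0,0,0,5],[-6.6,1.45,0,0,0,5],[-6.6,1.45,0,0,0,5]]]'
```

```text
clock: 2.37
tool_pos: [0.6069, -0.2623, 0.0491]
tcp_rot: [0.0, 0.958, 0.286, 0.001]
wrist_force: [0.2, 2.6, -0.3]
grip_width: 0.002
grip_force: 0.9
```

```bash
python3 -m crank '[[[-6.6,1.45,0,0,0,5],[-6.6,1.45,0,0,0,5],[-6.6,1.45,0,0,0,5],[-6.6,1.45,0,0,0,5],[-6.6,1.45,0,0,0,5],[-6.6,1.45,0,0,0,5],[-6.6,1.45,0,0,0,5],[-6.6,1.45,0,0,0,5],[-6.6,1.45,0,0,0,5],[-6.6,1.45,0,0,0,5],[-6.6,1.45,0,0,0,5],[-6.6,1.45,0,0,0,5]]]'
```

```text
clock: 3.37
tool_pos: [0.5329, -0.2872, 0.049]
tcp_rot: [0.0, 0.973, -0.232, 0.001]
wrist_force: [0.6, -1.2, -1.2]
grip_width: -0.006
grip_force: 0.4
```

```bash
python3 -m crank '[[[-6.6,1.45,0,0,0,5],[-6.6,1.45,0,0,0,5],[-3,0,0,0,0,0],[0,0,0,0,0,0],[0,0,0,0,0,0]]]'
```

```text
clock: 3.78
tool_pos: [0.5181, -0.2808, 0.0486]
tcp_rot: [-0.0, 0.95, -0.312, 0.0]
wrist_force: [-0.3, 1.7, -0.5]
grip_width: -0.002
grip_force: 0.0
```

```bash
python3 -m crank '[[[-3,0,0,0,0,0],[-3,0,0,0,0,0],[0,0,0,0,0,0]]]'
```

```text
clock: 4.03
tool_pos: [0.5135, -0.2775, 0.0486]
tcp_rot: [0.0, 0.95, -0.313, 0.001]
wrist_force: [2.5, -3.0, -1.5]
grip_width: 0.001
grip_force: 1.7
```

```bash
python3 -m crank '[[[8,0,0,0,0,0],[8,0,0,0,0,0],[0,0,23,0,0,0],[0,0,-35,0,0,-6.5],[0,0,-33,0,0,-6.5],[0,0,0,0,0,-6.5],[0,0,0,0,0,-6.5],[0,0,0,0,0,-6.5],[0,0,0,0,0,-6.5],[0,0,0,0,0,-6.5]]]' --help 2>/dev/null | head -3; python3 -c "
from rig import *;s=state();print(s['clock'],s['tool_pos'])"
```

```text
4.0333 [ 0.51352082 -0.27746474  0.04860427]
```

The extra argument made that call refuse, which was lucky because one row had a wrong downward shift. The clock and pose are unchanged. Here are the corrected rows.

```bash
python3 -m crank '[[[8,0,0,0,0,0],[8,0,0,0,0,0],[0,0,-25,0,0,0],[0,0,-25,0,0,-6.5],[0,0,0,0,0,-6.5],[0,0,0,0,0,-6.5],[0,0,0,0,0,-6.5],[0,0,0,0,0,-6.5],[0,0,0,0,0,-6.5],[0,0,0,0,0,-6.5],[0,0,0,0,0,0]]]'
python3 - <<'E'
from h import *
import pickle
f=grab_frame("side");pickle.dump(f,open("f1.pkl","wb"));cv2.imwrite("pics/s3.png",cv2.resize(f["image"][110:260,130:330,::-1],(800,600),interpolation=cv2.INTER_CUBIC))
s=state();print(s["tool_pos"],s["tcp_rot"])
E
```

```text
clock: 4.95
tool_pos: [0.5262, -0.2872, 0.0984]
tcp_rot: [-0.0, 0.997, 0.081, 0.0]
wrist_force: [0.4, -0.4, -0.8]
grip_width: 0.002
grip_force: 0.0
[ 0.52616694 -0.28717051  0.09836388] [-1.31268944e-04  9.96990771e-01  7.75202021e-02  6.28803390e-05]
```

View pics/s3.png

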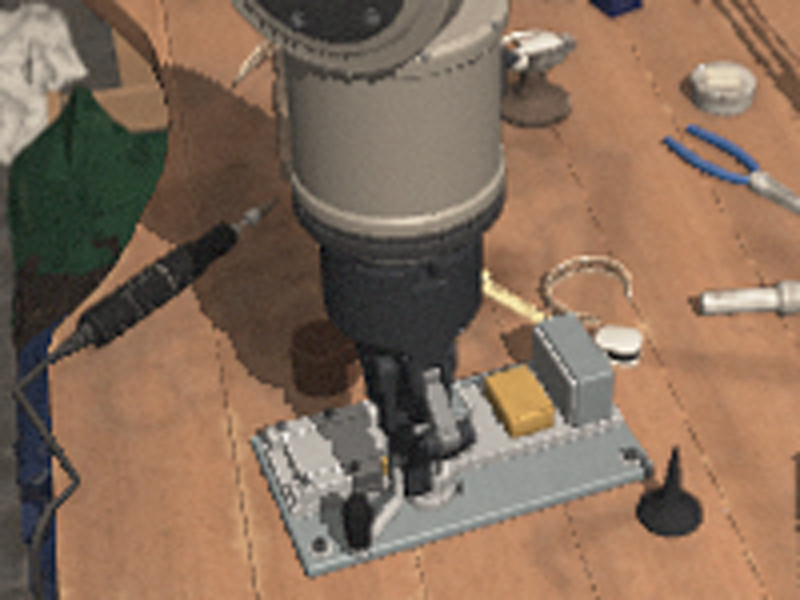

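The knob is now at (356,520), swung toward the robot. I check its angle numerically.

```bash
python3 - <<'E'
from h import *
import pickle
f=pickle.load(open("f1.pkl","rb"))
k=back(f,[(np.array((356,520))+.5)/4-.5+[130,110]],.057)[0];d=k[:2]-[.5485,-.2095];print(k,np.linalg.norm(d),np.degrees(np.arctan2(d[1],d[0])))
E
python3 -m crank '[[[3.6,-37.8,0,0,0,0],[3.6,-37.8,0,0,0,0],[3.7,-37.8,0,0,0,0],[0,0,0,0,0,0]]]'
```

```text
[ 0.49879882 -0.26474261  0.057     ] 0.07430985036398693 -131.97737377072366
clock: 5.33
tool_pos: [0.5191, -0.1657, 0.0976]
tcp_rot: [-0.002, 0.997, 0.079, -0.001]
wrist_force: [1.2, -0.1, 0.5]
grip_width: 0.002
grip_force: 0.0
```

```bash
python3 -m crank '[[[0,6.8,0,0,0,0],[0,0,20,0,0,0],[0,0,19,0,0,0],[0,0,18,0,0,0],[0,0,0,0,0,0],[4,0,0,0,0,0],[4,0,0,0,0,0],[3,0,0,0,0,0],[3,0,0,0,0,0],[3,0,0,0,0,0]]]'
```

```text
clock: 6.17
tool_pos: [0.5374, -0.177, 0.042]
tcp_rot: [0.0, 0.997, 0.078, 0.0]
wrist_force: [-2.4, 0.2, 2.1]
grip_width: -0.002
grip_force: 1.4
```

```bash
python3 -m crank '[[[3,0,0,0,0,0],[3,0,0,0,0,0],[3,0,0,0,0,0],[3,0,0,0,0,0],[3,0,0,0,0,0],[3,0,0,0,0,0],[2,0,0,0,0,0],[2,0,0,0,0,0],[2,0,0,0,0,0]]]'
```

```text
clock: 6.92
tool_pos: [0.5606, -0.1731, 0.0413]
tcp_rot: [-0.0, 0.997, 0.078, -0.0]
wrist_force: [-2.4, -0.2, 2.4]
grip_width: -0.001
grip_force: 1.5
```

```bash
python3 -m crank '[[[1,0,0,0,0,0],[1,0,0,0,0,0],[0,0,0,0,0,0]]]'
```

```text
clock: 7.17
tool_pos: [0.5626, -0.1728, 0.0413]
tcp_rot: [-0.0, 0.997, 0.078, 0.0]
wrist_force: [-1.6, 0.4, 0.0]
grip_width: 0.0
grip_force: 0.5
```

```bash
python3 -m crank '[[[1,0,0,0,0,0],[1,0,0,0,0,0],[1,0,0,0,0,0],[1,0,0,0,0,0],[0,0,0,0,0,0]]]'
```

```text
clock: 7.58
tool_pos: [0.5666, -0.1722, 0.0413]
tcp_rot: [-0.0, 0.997, 0.079, 0.0]
wrist_force: [-0.9, 0.0, 0.7]
grip_width: -0.001
grip_force: 0.5
```

```bash
python3 -m crank '[[[1,0,0,0,0,0],[1,0,0,0,0,0],[0,0,0,0,0,0]]]'
```

```text
clock: 7.83
tool_pos: [0.5669, -0.1722, 0.0411]
tcp_rot: [-0.0, 0.997, 0.078, -0.001]
wrist_force: [-11.5, -0.5, 7.6]
grip_width: -0.0
grip_force: 5.7
```

```bash
python3 -m crank '[[[1,0,0,0,0,0],[1,0,0,0,0,0],[0,0,0,0,0,0]]]'
```

```text
clock: 8.08
tool_pos: [0.567, -0.1722, 0.041]
tcp_rot: [-0.001, 0.997, 0.078, -0.003]
wrist_force: [-22.9, 0.3, 17.9]
grip_width: 0.0
grip_force: 11.3
```

The jaw stops firmly at tool vice-x of about -11.7 mm, where about -11 was expected, with 23 N on it. I retract, go up, rotate and check.

```bash
python3 -m crank '[[[-8,0,0,0,0,0],[-12,0,0,0,0,0],[0,0,-28,0,0,0],[0,0,-29,0,0,0],[0,0,0,0,0,7],[0,0,0,0,0,7],[0,0,0,0,0,7],[0,0,0,0,0,7],[0,0,0,0,0,7],[0,0,0,0,0,7],[0,0,0,0,0,7],[0,0,0,0,0,0]]]'
python3 - <<'E'
from h import *
import pickle
s=state();w,x,y,z=s["tcp_rot"];a=2*np.arctan2(y,x);d=np.array([.4728,-.2413])-s["tool_pos"][:2]
print(s["tool_pos"],np.degrees(a),"tx,ty mm",1e3*d@[np.cos(a),np.sin(a)],1e3*d@[np.sin(a),-np.cos(a)])
f=grab_frame("scene");pickle.dump(f,open("f2.pkl","wb"));cv2.imwrite("pics/c3.png",cv2.resize(f["image"][145:250,180:330,::-1],(800,560),interpolation=cv2.INTER_CUBIC))
E
```

```text
clock: 9.08
tool_pos: [0.5505, -0.1748, 0.0983]
tcp_rot: [0.0, 0.939, -0.345, 0.0]
wrist_force: [-0.6, 1.5, -0.2]
grip_width: 0.001
grip_force: 0.0
[ 0.55047548 -0.17477448  0.09827294] -40.357989360229354 tx,ty mm -16.11039706436739 100.99297067032117
```

View pics/c3.png

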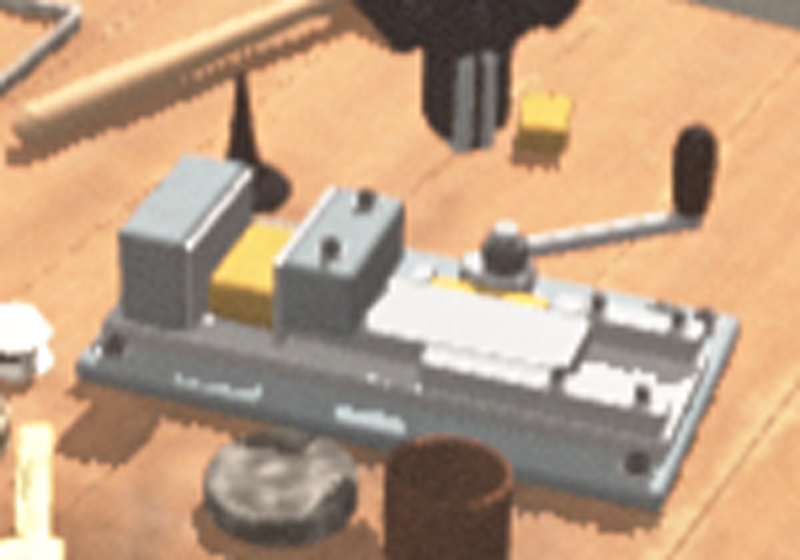

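The wax at (243,275) sits snug and square between the jaws, and the knob is at its open position (694,170). Next I go to the lever's back side.

```bash
python3 -m crank '[[[-5.4,25.3,0,0,0,0],[-5.4,25.3,0,0,0,0],[-5.3,25.3,0,0,0,0],[0,25.3,0,0,0,0],[0,0,0,0,0,0],[0,0,17,0,0,0],[0,0,17,0,0,0],[0,0,16,0,0,0],[0,0,0,0,0,0]]]'
python3 -m crank '[[[5,0,0,0,0,0],[5,0,0,0,0,0],[5,0,0,0,0,0],[0,0,0,0,0,0]]]'
```

```text
clock: 9.88
tool_pos: [0.472, -0.2414, 0.0463]
tcp_rot: [0.0, 0.94, -0.34, -0.001]
wrist_force: [-0.9, 1.1, -0.9]
grip_width: -0.002
grip_force: 0.0
clock: 10.22
tool_pos: [0.4862, -0.2526, 0.0493]
tcp_rot: [0.0, 0.94, -0.342, 0.001]
wrist_force: [0.2, 0.8, -0.8]
grip_width: -0.001
grip_force: 0.0
```

```bash
python3 -m crank '[[[6.6,1.45,0,0,0,-5],[6.6,1.45,0,0,0,-5],[6.6,1.45,0,0,0,-5],[6.6,1.45,0,0,0,-5],[6.6,1.45,0,0,0,-5],[6.6,1.45,0,0,0,-5],[6.6,1.45,0,0,0,-5],[6.6,1.45,0,0,0,-5],[6.6,1.45,0,0,0,-5],[6.6,1.45,0,0,0,-5]]]'
```

```text
clock: 11.05
tool_pos: [0.5418, -0.2848, 0.0489]
tcp_rot: [0.0, 0.996, 0.089, 0.0]
wrist_force: [-0.2, -0.1, 0.1]
grip_width: -0.001
grip_force: 0.3
```

```bash
python3 -m crank '[[[6.6,1.45,0,0,0,-5],[6.6,1.45,0,0,0,-5],[6.6,1.45,0,0,0,-5],[6.6,1.45,0,0,0,-5],[6.6,1.45,0,0,0,-5],[6.6,1.45,0,0,0,-5],[0,0,0,0,0,0]]]'
```

```text
clock: 11.63
tool_pos: [0.5817, -0.2775, 0.0488]
tcp_rot: [0.0, 0.939, 0.344, 0.0]
wrist_force: [-0.6, -0.3, 0.4]
grip_width: -0.003
grip_force: 0.0
```

```bash
python3 -m crank '[[[6.6,1.45,0,0,0,-5],[6.6,1.45,0,0,0,-5],[5,0.5,0,0,0,-4],[3,0,0,0,0,0],[0,0,0,0,0,0]]]'
```

```text
clock: 12.05
tool_pos: [0.5983, -0.2641, 0.0486]
tcp_rot: [0.0, 0.892, 0.452, 0.0]
wrist_force: [0.3, 0.1, -0.5]
grip_width: 0.001
grip_force: 0.0
```

```bash
python3 -m crank '[[[3,0,0,0,0,0],[0,0,0,0,0,0]]]'
```

```text
clock: 12.22
tool_pos: [0.5997, -0.2619, 0.0483]
tcp_rot: [0.0, 0.892, 0.453, -0.0]
wrist_force: [0.4, -1.3, -0.2]
grip_width: 0.001
grip_force: 0.8
```

```bash
python3 -m crank '[[[2,0,0,0,0,0],[2,0,0,0,0,0],[0,0,0,0,0,0]]]'
```

```text
clock: 12.47
tool_pos: [0.6006, -0.2607, 0.0482]
tcp_rot: [0.0, 0.892, 0.453, -0.001]
wrist_force: [-6.8, -8.4, 2.1]
grip_width: -0.001
grip_force: 5.8
```

```bash
python3 -m crank '[[[2,0,0,0,0,0],[1,0,0,0,0,0],[0,0,0,0,0,0]]]'
```

```text
clock: 12.72
tool_pos: [0.6007, -0.2605, 0.0482]
tcp_rot: [0.001, 0.892, 0.452, -0.002]
wrist_force: [-13.8, -18.6, 4.0]
grip_width: 0.001
grip_force: 11.4
```

Hard stop reached at 23 N, so the lever is at its locked end. I back off, rise and check.

```bash
python3 -m crank '[[[-8,0,0,0,0,0],[-12,0,0,0,0,0],[0,0,-30,0,0,0],[0,0,-35,0,0,0],[0,0,-35,0,0,0],[-20,20,-35,0,0,0],[0,0,0,0,0,0],[0,0,0,0,0,0]]]'
python3 - <<'E'
from h import *
a=grab_frame("scene")["image"][145:250,180:330];b=grab_frame("side")["image"][110:215,150:300]
cv2.imwrite("pics/end.png",cv2.resize(np.hstack([a,b])[...,::-1],(800,280),interpolation=cv2.INTER_CUBIC))
E
```

```text
clock: 13.38
tool_pos: [0.5966, -0.3003, 0.1828]
tcp_rot: [0.001, 0.892, 0.453, 0.001]
wrist_force: [0.4, 0.8, -0.8]
grip_width: 0.001
grip_force: 0.0
```

View pics/end.png

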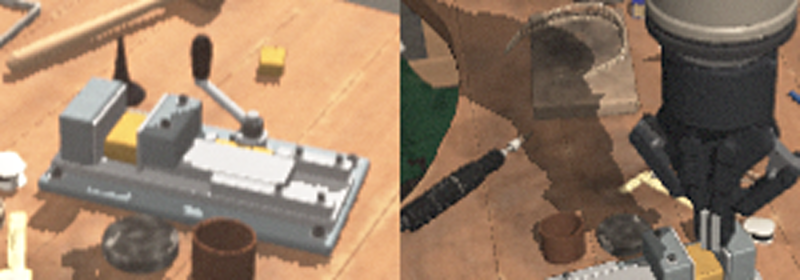

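The knob at (202,60) is back at its locked place, the wax at (122,138) is held between the jaws, the bystanders are where they were, and the arm is clear.

```bash
python3 -c "
from rig import *;print(sign_off())"
```

```text
the job is handed in; nothing more can be done
None
```

I opened the cam lever, pushed the jaw up until the wax block was snug and square against the fixed jaw, and swung the lever back to its locked stop. The arm finished clear and I handed the job in at about 13.5 s of the 64 s allowed; `sign_off()` returned no verdict.

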